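Lock the specimen carrier's gate and lift it level

ROBOT

A 6-joint arm with a two-finger parallel gripper is mounted at the origin on the work surface. World frame = base frame: x ahead of the robot, y to its left, z up, the work surface at z = 0. Lengths are in m, angles in rad, forces in N, time in s.
With the tool pointing down it reaches from about 0.35 to 0.925 m from the base axis. Payload 6.4 kg.
Tool frame: the origin (TCP) lies at the very end of the fingers, on their centre line; the grasp point (between the pads) lies 19 mm behind it; z points along the fingers, y is the direction in which the jaws open and shut (so a half turn about z gives the same grasp; the last joint's range is limited). The gripper opens to 85 mm and grips with 20 to 120 N. Pads are 22 mm wide; open, the fingers measure 114 mm over their backs; the gripper's body (76 mm by 85 mm) begins 54 mm behind the grasp point. The pads swing forward as they close: fully open they stand 13 mm farther back than shut.
Start: joints at [1.074, 0.245, 1.558, -0, 1.339, -0.174], TCP at [0.206, 0.616, 0.231] pointing down, gripper open.
Joint ranges: [-3.13, 3.13], [-1.02, 2.26], [0.13, 2.54], [-0.95, 4.09], [0.21, 2.88], [-2.74, 2.74]. Speed limits (rad/s): [2.57, 2.57, 3.14, 3.14, 3.14, 3.14].

INTERFACE

Orientations are given as [roll, pitch, yaw] about the fixed x, y, z axes, in that order (R = Rz(yaw) Ry(pitch) Rx(roll)).
In Python, from station import ctrl gives the robot as it stands.
- The arm moves only by the tool apply_moves, never from a script. Its argument "rows" is a list of rows, each an object with "slide": the shift along the tool's x, y, z in m, a list of three; "delta_rot": the turn, a rotation vector about the tool's x, y, z in rad, a list of three; "fingers": the opening, from -1 (shut) to 1 (fully open), so that 0 is half open. A call has exactly 8 rows; each row is the pose to reach, as a shift and turn from the pose commanded when the call began, along the tool's axes at that moment; what a row does not reach only later rows make up. A row lasts 1/8 s, in which the tool goes at most 62.5 mm and 10.7 degrees, less where a joint would pass 70% of its speed; a pose out of reach is approached as far as the arm can. A call with a gripper value outside its range is refused whole. The fingers move at their own pace and stop on an object; "newtons" is the grip in N (left out, the last holds). Time passes only in rows, so rows that repeat a pose let the fingers close, or fill a call up. It gives the time, the measured TCP pose, the force and the opening at its end, in the units of the state.
- ctrl.read_state(): the state, without advancing time (a new reading comes with each control period).
- ctrl.read_camera(name): name is "scene" or "side" or "wrist"; returns a dict with "pixels" (400x640x3 uint8, blue, green, red), "fx", "fy", "cx", "cy" (pixels), "k1" (the pictures are not rectified: a ray, as slopes to the right and down, at radius r is drawn at 1 + k1 r^2 times it, then the intrinsics apply), "R" (3x3) and "t" (3): a world point X has camera coordinates R X + t. Camera axes: x right, y down, z forward; pixel columns grow to the right and rows downward; lengths in m; the calibration is good to about 2 mm. A picture is of the moment at which its call begins. There is no depth.
- ctrl.finish_job(): hands the job in, once; it reports no verdict.
Trained networks look in a picture, given as the dict that the camera call returned (one of the last four; its "shot" number tells which), for a name from the list of things; names that differ only in an ending like _2 or _b are one class to them, and where a whole thing is asked for, a point or a joint stands for the part that bears it (a point fixed in the world has none). Each returns a list of dicts, best first, with "score" (0 to 1); they miss things now and then, are a little off and sometimes report something else, mostly with a low value. They report only what shows in the picture. A call takes as long as a camera call. They do not tell look-alikes from the thing itself.
- ctrl.search_frame(query, picture): "location" ([x, y, z] in m, in world coordinates, good to about 4 mm: the middle of the surface that is visible of it).
- ctrl.pinpoint(query, picture): "location" ([x, y, z] in m, in world coordinates, good to about 4 mm: a listed point, or the origin of a listed thing).
The state is a dict: "time_s": time; "joint_positions": joint angles; "joint_vel": joint speeds; "effort": joint torques, N m; "position": TCP position; "orientation": TCP orientation; "force": force on the tool from outside, world axes, zero at the start; "torque": the same for the moment, N m; "gripper_width": finger opening in m.
Only numpy, scipy, OpenCV 4.12 (cv2) and the standard library are available. Lean on these libraries where they do the work, as an engineer would, in place of code of your own. Each camera call takes 0.05 s, during which the arm holds its last target. There are 200 camera calls.

TASK

Take the red-headed lock pin out of its wooden block and push it all the way down through the two lined-up holes of the carrier's orange gate and white lug, and let go of it. Then lift the carrier by its black handle about 10 cm clear of the bench, level all the way with the slate lying in it, and finish while still holding it there, steady and level: do not put it down. Leave the amber bottle, the glass beaker and the blue tray where they stand.

Things in the scene. Friction and masses are not known exactly. Their poses are not given: they have to be found in the camera images.
- carrier: Loose white plastic tray standing on the bench, 147 (x) by 94 (y) mm, walls 34 mm high, its -x end closed by the orange gate; 0.65 to 0.9 kg all loaded. Origin: centre of the underside, z up. A dark arch over its middle (posts 16 by 8 mm at x 0, y +-51 mm) carries the black handle; a white lug stands out at its corner x -72, y -62 mm. Only the arch (and the pin) is taller than 40 mm.
- handle (a point): Centre of the black handle: a flat-sided bar, 14 mm wide (carrier x), 20 mm high, 94 mm free length between the posts along carrier y, centre 120 mm above the carrier's underside, top at 130 mm. The loaded carrier's centre of mass lies below it, within about 7 mm. Axes are the carrier's.
- lug_hole (a point): Centre of the upper mouth of the vertical 11 mm through hole in the white lug (26 by 26 by 12 mm thick), 26 mm above the carrier's underside, at carrier x -72, y -62 mm. Axes are the carrier's.
- gate_hole (a point): Centre of the upper mouth of the hole (11 mm) in the orange gate's end plate (28 by 28 by 12 mm thick), 40 mm above the carrier's underside, straight above the lug's hole with a 2 mm gap when the gate is shut. z up.
- gate (a joint): Opening angle of the orange gate in rad: 0 shut (where it starts, pressed against its stop by a spring, about 1.2 N at the hole), growing as its end plate swings outward to carrier -x.
- slab: Dark grey slate plate, 116 by 74 by 14 mm, about 0.18 to 0.35 kg, lying loose on the tray's 6 mm floor under the handle. Origin: centre of its underside.
- pin: Loose 30 g lock pin, 63 mm long. Origin: the tip at its lower end; z up the pin. Steel rod 8 mm thick, tapered tip, 0 to 34 mm; collar 22 mm across, 34 to 37 mm; square red head 16 by 16 mm (sides along pin x, y), 37 to 63 mm. Starts upright in the block, collar on its top, tip 6 mm above the bench. Fully home in the carrier, collar on the orange plate, its tip is again 6 mm above the bench.
- pin_block: Wooden block fixed to the bench, 50 by 50 by 40 mm, with a vertical 11 mm hole in its middle that holds the pin. Origin: centre of its underside.
- bottle: Amber glass bottle, 56 mm across, 120 mm tall, loose, to be left alone. Origin: centre of its underside. It and the pin block swap places from run to run.
- beaker: Open glass beaker, 64 mm across, 80 mm tall, loose, to be left alone. Origin: centre of its underside.
- blue_tray: Open blue plastic tray, 170 (x) by 120 (y) by 40 mm, loose, to be left alone. Origin: centre of its underside.
There are look-alikes about, which are no part of the job. There is more than one size of the slab; the one meant has the size given above. Of the things that look like the pin_block, the smaller one is meant.

How it is judged:
By the outcome, as a careful person would: the job done as asked, in the order asked, and still so for the second after the job is handed in, while the arm keeps its last pose, push and grip.
It also fails if it takes over 54 s, if anything falls off the work surface, if the arm or the gripper's body presses on something with over 40 N, if the wrist force passes 120 N, or if a joint passes its speed limit or range.

## Working session

There is one attempt and no reset: what is moved stays moved. The work goes in short steps, Python scripts to look and compute and a tool call to move; the robot and the scene stay as the last step left them, time stands still between calls to the robot, and variables do not carry over. Pictures are saved under pics/ and viewed, about 8 in all and at most 12, crops included, and the job is handed in when it is done.

Besides the shell and the picture viewer there is one more tool, called after "Request:" by a JSON object that holds its "api" and its "payload", one argument or row to a line. apply_moves: Moves the arm, as the interface text tells. Its arguments: {"type":"object","properties":{"rows":{"type":"array"},"newtons":{"type":"number"}},"required":["rows"]}

```bash
mkdir -p pics; ls; cat > h.py <<'E'
import numpy as np, cv2
from scipy.spatial.transform import Rotation as Ro
from station import ctrl
def proj(p,X):
    c=np.array(p["R"])@np.array(X)+np.array(p["t"]); u=c[:2]/c[2]; u=u*(1+p["k1"]*(u@u))
    return [p["fx"]*u[0]+p["cx"],p["fy"]*u[1]+p["cy"]]
def ray(p,px):
    d=np.array([(px[0]-p["cx"])/p["fx"],(px[1]-p["cy"])/p["fy"]]);u=d.copy()
    for _ in range(20): u=d/(1+p["k1"]*(u@u))
    R=np.array(p["R"]); return -R.T@np.array(p["t"]), R.T@np.array([u[0],u[1],1])
def at_z(p,px,z):
    o,d=ray(p,px); return o+d*(z-o[2])/d[2]
def tri(obs):
    A=np.zeros((3,3));b=np.zeros(3)
    for p,px in obs:
        o,d=ray(p,px);d=d/np.linalg.norm(d);M=np.eye(3)-np.outer(d,d);A+=M;b+=M@o
    return np.linalg.solve(A,b)
E
python3 - <<'E'
from h import *
np.set_printoptions(precision=4,suppress=True)
s=ctrl.read_state();print(s)
for n in ["scene","side"]:
    p=ctrl.read_camera(n);cv2.imwrite(f"pics/{n}0.png",p["pixels"])
    for q in ["handle","lug_hole","gate_hole","pin","pin_block","slab","carrier","bottle","beaker","blue_tray"]:
        for r in ctrl.pinpoint(q,p)[:3]:
            print(n,q,np.round(r["location"],4),round(r["score"],2),np.round(proj(p,r["location"])))
E
```

```text
pics
{'time_s': 0.0, 'joint_positions': array([ 1.0739,  0.2458,  1.5591, -0.    ,  1.3387, -0.1741]), 'joint_vel': array([ 0.0001,  0.0003, -0.002 , -0.0001, -0.0013,  0.0001]), 'effort': array([ -0.0024, -42.9502, -32.6126,  -0.0003,   0.0053,   0.    ]), 'position': array([0.2059, 0.6159, 0.2301]), 'orientation': array([-3.1396, -0.0003,  2.8188]), 'force': array([-0.7396,  0.5275, -0.9144]), 'torque': array([ 0.0356, -0.0385, -0.0053]), 'gripper_width': 0.08520631075295927}
scene handle [ 0.5646 -0.1033  0.1184] 0.93 [265. 187.]
scene lug_hole [ 0.4737 -0.1187  0.0302] 0.73 [291. 200.]
scene gate_hole [ 0.469  -0.1185  0.0482] 0.71 [292. 194.]
scene pin [0.6368 0.1868 0.0049] 0.42 [305. 290.]
scene pin_block [ 0.6337  0.1772 -0.0016] 0.6 [304. 289.]
scene pin_block [ 0.3295  0.278  -0.0002] 0.59 [423. 259.]
scene slab [ 0.5649 -0.104   0.0031] 0.96 [268. 221.]
scene slab [ 0.5337  0.0875 -0.0024] 0.67 [315. 253.]
scene slab [ 0.3476  0.0465 -0.0015] 0.58 [359. 219.]
scene carrier [ 0.5659 -0.1063 -0.0005] 0.76 [267. 221.]
scene bottle [0.4458 0.2496 0.0003] 0.6 [382. 272.]
scene 
[... 328 characters left out ...]
 gate_hole [ 0.4722 -0.1171  0.041 ] 0.96 [338. 176.]
side pin [0.6359 0.1797 0.0045] 0.5 [244. 268.]
side pin [ 0.4433  0.2496 -0.0028] 0.41 [318. 313.]
side pin_block [0.6393 0.1843 0.0023] 0.9 [243. 270.]
side pin_block [0.3336 0.2781 0.0014] 0.79 [364. 334.]
side pin_block [ 0.5763 -0.3676 -0.0006] 0.58 [320. 117.]
side slab [ 0.5286  0.0897 -0.0053] 0.73 [298. 247.]
side slab [ 0.3481  0.0451 -0.0007] 0.69 [374. 245.]
side slab [ 0.5625 -0.1039  0.0094] 0.57 [303. 182.]
side carrier [ 0.562  -0.104   0.0047] 0.82 [303. 183.]
side bottle [0.4419 0.2511 0.0006] 0.86 [318. 313.]
side beaker [ 0.5753 -0.3692  0.0004] 0.93 [320. 117.]
side blue_tray [ 0.6143  0.4166 -0.0002] 0.71 [220. 368.]
```

```bash
python3 -c "
import cv2,numpy as np
a=cv2.imread('pics/scene0.png')[140:390,200:500];b=cv2.imread('pics/side0.png')[100:390,180:440]
a=cv2.resize(a,None,fx=1.33,fy=1.33,interpolation=3);a=cv2.resize(a,(400,333));b=cv2.resize(b,(400,446))
o=np.zeros((446,800,3),np.uint8);o[:333,:400]=a;o[:,400:]=b;cv2.imwrite('pics/c0.png',o)"
```

```text
(no output)
```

View pics/c0.png

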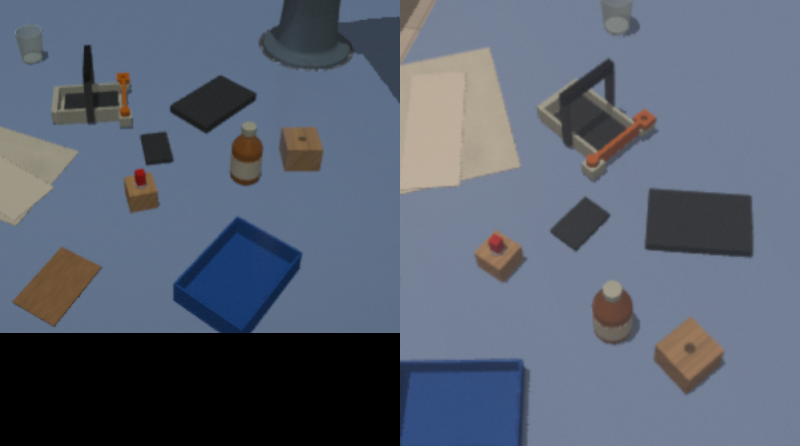

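```bash
cat >> h.py <<'E'
def plan(pos,yaw,frm=None):
    "slide, delta_rot from the current pose to pos, tool straight down at yaw (or yaw+pi if nearer)"
    s=ctrl.read_state(); P,R=s["position"],Ro.from_euler("xyz",s["orientation"])
    if yaw is None: yaw=s["orientation"][2]
    best=min([Ro.from_euler("xyz",[np.pi,0,yaw+k*np.pi]) for k in (0,1)],key=lambda t:(R.inv()*t).magnitude())
    print("pos",np.round(P,4),"rpy",np.round(s["orientation"],4),"F",np.round(s["force"],1),"w",round(s["gripper_width"],4),"t",s["time_s"])
    print("slide",np.round(R.inv().apply(np.array(pos)-P),4),"rot",np.round((R.inv()*best).as_rotvec(),4))
E
python3 -c "
from h import *
plan([.637,.181,.2],None)"
```

```text
pos [0.2062 0.6164 0.2313] rpy [ 3.1416 -0.      2.8188] F [ 0.1 -0.2 -0.9] w 0.0851 t 1.1
slide [-0.5467 -0.2763  0.0313] rot [ 0. -0. -0.]
```

Request:
{"api": "apply_moves", "payload": {
  "rows": [
    {"slide":[-0.5467,-0.2763,0.0313],"delta_rot":[0,0,0],"fingers":1},
    {"slide":[-0.5467,-0.2763,0.0313],"delta_rot":[0,0,0],"fingers":1},
    {"slide":[-0.5467,-0.2763,0.0313],"delta_rot":[0,0,0],"fingers":1},
    {"slide":[-0.5467,-0.2763,0.0313],"delta_rot":[0,0,0],"fingers":1},
    {"slide":[-0.5467,-0.2763,0.0313],"delta_rot":[0,0,0],"fingers":1},
    {"slide":[-0.5467,-0.2763,0.0313],"delta_rot":[0,0,0],"fingers":1},
    {"slide":[-0.5467,-0.2763,0.0313],"delta_rot":[0,0,0],"fingers":1},
    {"slide":[-0.5467,-0.2763,0.0313],"delta_rot":[0,0,0],"fingers":1}
  ]
}}

```text
time_s: 2.1
position: [0.5587, 0.2599, 0.2059]
orientation: [3.141, 0.0, 2.819]
force: [1.0, 1.1, 0.6]
gripper_width: 0.0854
```

Request:
{"api": "apply_moves", "payload": {
  "rows": [
    {"slide":[-0.099,-0.05,0.006],"delta_rot":[0,0,0],"fingers":1},
    {"slide":[-0.099,-0.05,0.006],"delta_rot":[0,0,0],"fingers":1},
    {"slide":[-0.099,-0.05,0.006],"delta_rot":[0,0,0],"fingers":1},
    {"slide":[-0.099,-0.05,0.006],"delta_rot":[0,0,0],"fingers":1},
    {"slide":[-0.099,-0.05,0.006],"delta_rot":[0,0,0],"fingers":1},
    {"slide":[-0.099,-0.05,0.006],"delta_rot":[0,0,0],"fingers":1},
    {"slide":[-0.099,-0.05,0.006],"delta_rot":[0,0,0],"fingers":1},
    {"slide":[-0.099,-0.05,0.006],"delta_rot":[0,0,0],"fingers":1}
  ]
}}

```text
time_s: 3.1
position: [0.6353, 0.1829, 0.1999]
orientation: [3.142, 0.0, 2.819]
force: [-0.7, -0.2, -0.5]
gripper_width: 0.085
```

```bash
python3 -c "
from h import *
p=ctrl.read_camera('wrist');cv2.imwrite('pics/w1.png',p['pixels'])
plan([.637,.181,.2],None)
R=np.array(p['R']);print('cam',-R.T@np.array(p['t']),R[2])
for q in ['pin','pin_block']:
  for r in ctrl.pinpoint(q,p)[:3]: print(q,np.round(r['location'],4),r['score'],proj(p,r['location']))
  for r in ctrl.search_frame(q,p)[:3]: print(q,np.round(r['location'],4),r['score'])
hsv=cv2.cvtColor(p['pixels'],cv2.COLOR_BGR2HSV)
m=(((hsv[...,0]<6)|(hsv[...,0]>174))&(hsv[...,1]>170)&(hsv[...,2]>60)).astype('uint8')
n,l,st,ce=cv2.connectedComponentsWithStats(m)
for i in range(1,n):
  if st[i,4]>50:
    c=max(cv2.findContours((l==i).astype('uint8'),0,1)[0],key=len);print(st[i],ce[i],cv2.minAreaRect(c))
"
```

```text
pos [0.6353 0.1828 0.1998] rpy [3.1416e+00 1.0000e-04 2.8191e+00] F [-0.3  0.2  0.3] w 0.085 t 3.15
slide [-0.0022 -0.0012 -0.0002] rot [0.     0.0001 0.    ]
cam [0.56148576 0.20783405 0.34153921] [ 0.28955292 -0.0962605  -0.95230931]
pin [0.6388 0.1842 0.0029] 0.79 [np.float64(327.08996535203596), np.float64(176.67259642551434)]
pin [0.6357 0.1836 0.0641] 0.89
pin [ 0.5663 -0.0736  0.0337] 0.18
pin_block [ 0.6311  0.1849 -0.0016] 0.79 [np.float64(325.5133451702979), np.float64(169.29614631774152)]
pin_block [0.6378 0.1808 0.003 ] 0.51 [np.float64(323.95582620320204), np.float64(176.80582246972415)]
pin_block [0.6251 0.1843 0.0391] 0.92
[316 176  17  22 347] [323.4870317  186.42651297] ((324.0, 186.5), (21.0, 16.0), 90.0)
```

View pics/w1.png

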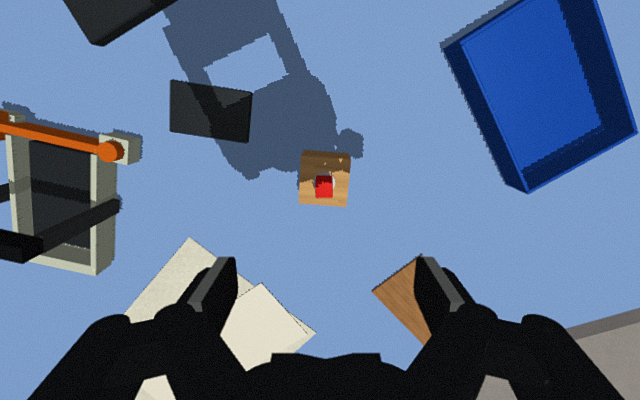

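Request:
{"api": "apply_moves", "payload": {
  "rows": [
    {"slide":[-0.0004,0.001,0.05],"delta_rot":[0,0,0],"fingers":1},
    {"slide":[-0.0004,0.001,0.1],"delta_rot":[0,0,0],"fingers":1},
    {"slide":[-0.0004,0.001,0.14],"delta_rot":[0,0,0],"fingers":1},
    {"slide":[-0.0004,0.001,0.152],"delta_rot":[0,0,0],"fingers":0.5},
    {"slide":[-0.0004,0.001,0.1525],"delta_rot":[0,0,0],"fingers":-0.2},
    {"slide":[-0.0004,0.001,0.1525],"delta_rot":[0,0,0],"fingers":-0.5},
    {"slide":[-0.0004,0.001,0.1525],"delta_rot":[0,0,0],"fingers":-1},
    {"slide":[-0.0004,0.001,0.1525],"delta_rot":[0,0,0],"fingers":-1}
  ],
  "newtons": 30
}}

```text
time_s: 4.35
position: [0.6374, 0.1827, 0.0498]
orientation: [-3.141, 0.003, 2.819]
force: [-3.6, -4.0, 6.1]
gripper_width: 0.0154
```

Request:
{"api": "apply_moves", "payload": {
  "rows": [
    {"slide":[0,0,0],"delta_rot":[0,0,0],"fingers":-1},
    {"slide":[0,0,0],"delta_rot":[0,0,0],"fingers":-1},
    {"slide":[0,0,-0.015],"delta_rot":[0,0,0],"fingers":-1},
    {"slide":[0,0,-0.03],"delta_rot":[0,0,0],"fingers":-1},
    {"slide":[0,0,-0.06],"delta_rot":[0,0,0],"fingers":-1},
    {"slide":[0,0,-0.1],"delta_rot":[0,0,0],"fingers":-1},
    {"slide":[0,0,-0.14],"delta_rot":[0,0,0],"fingers":-1},
    {"slide":[0,0,-0.15],"delta_rot":[0,0,0],"fingers":-1}
  ]
}}

```text
time_s: 5.35
position: [0.638, 0.1844, 0.2025]
orientation: [3.137, 0.007, 2.819]
force: [-0.5, 1.1, -0.4]
gripper_width: 0.0154
```

```bash
python3 -c "
from h import *
p=ctrl.read_camera('wrist');cv2.imwrite('pics/w2.png',p['pixels'][100:400,160:500])
R=np.array(p['R']);s=ctrl.read_state();print(s['position'],s['orientation'],s['force'],s['gripper_width'])
print([np.round(proj(p,s['position']+[0,0,d])) for d in (0,-.02,-.04,-.05)])
for q in ['gate_hole','lug_hole','handle']:
  for r in ctrl.pinpoint(q,p)[:2]: print(q,np.round(r['location'],4),r['score'],np.round(proj(p,r['location'])))
a=cv2.imread('pics/scene0.png')
ps={n:ctrl.read_camera(n) for n in ('scene','side')}
for n,p in ps.items():
  for r in ctrl.pinpoint('pin',p)[:2]: print(n,np.round(r['location'],4),r['score'])
"
```

```text
[0.63759231 0.18421044 0.20170465] [3.13821002 0.00535534 2.81911304] [ 0.0377821  -0.64179628  0.50154176] 0.014924671084848504
[array([324., 259.]), array([324., 242.]), array([324., 228.]), array([324., 222.])]
scene [0.6346 0.1893 0.1511] 0.57
side [0.632  0.1876 0.1478] 0.46
```

View pics/w2.png

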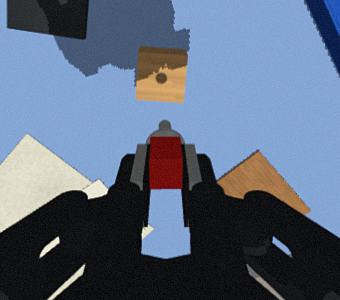

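Request:
{"api": "apply_moves", "payload": {
  "rows": [
    {"slide":[0.062,-0.339,0],"delta_rot":[0,0,0],"fingers":-1},
    {"slide":[0.062,-0.339,0],"delta_rot":[0,0,0],"fingers":-1},
    {"slide":[0.062,-0.339,0],"delta_rot":[0,0,0],"fingers":-1},
    {"slide":[0.062,-0.339,0],"delta_rot":[0,0,0],"fingers":-1},
    {"slide":[0.062,-0.339,0],"delta_rot":[0,0,0],"fingers":-1},
    {"slide":[0.062,-0.339,0],"delta_rot":[0,0,0],"fingers":-1},
    {"slide":[0.062,-0.339,0],"delta_rot":[0,0,0],"fingers":-1},
    {"slide":[0.062,-0.339,0],"delta_rot":[0,0,0],"fingers":-1}
  ]
}}

```text
time_s: 6.75
position: [0.4699, -0.1179, 0.1969]
orientation: [3.141, -0.001, 2.819]
force: [0.1, 0.5, -0.4]
gripper_width: 0.0151
```

Request:
{"api": "apply_moves", "payload": {
  "rows": [
    {"slide":[0,0,0],"delta_rot":[0,0,0],"fingers":-1},
    {"slide":[0,0,0],"delta_rot":[0,0,0],"fingers":-1},
    {"slide":[0,0,0],"delta_rot":[0,0,0],"fingers":-1},
    {"slide":[0,0,0],"delta_rot":[0,0,0],"fingers":-1},
    {"slide":[0,0,0],"delta_rot":[0,0,0],"fingers":-1},
    {"slide":[0,0,0],"delta_rot":[0,0,0],"fingers":-1},
    {"slide":[0,0,0],"delta_rot":[0,0,0],"fingers":-1},
    {"slide":[0,0,0],"delta_rot":[0,0,0],"fingers":-1}
  ]
}}

```text
time_s: 7.75
position: [0.4698, -0.1184, 0.1973]
orientation: [3.142, 0.0, 2.819]
force: [-0.5, 0.3, -0.8]
gripper_width: 0.0152
```

```bash
python3 -c "
from h import *
p=ctrl.read_camera('wrist');cv2.imwrite('pics/w3full.png',p['pixels'])
c=p['pixels'][90:290,200:460];cv2.imwrite('pics/w3.png',cv2.resize(c,None,fx=3,fy=3,interpolation=cv2.INTER_NEAREST))
s=ctrl.read_state();print(s['time_s'],s['position'],s['orientation'],s['force'],s['gripper_width'],p['fx'],p['k1'])
print([np.round(proj(p,s['position']+[0,0,d]),1) for d in (0,-.02,-.044,-.05)])
for q in ['gate_hole','lug_hole','handle']:
  for r in ctrl.pinpoint(q,p)[:2]: print(q,np.round(r['location'],4),r['score'],np.round(proj(p,r['location'])))
import pickle;pickle.dump({k:(v if k!='pixels' else 0) for k,v in p.items()},open('w3.pkl','wb'))
"
```

```text
7.8 [ 0.46975937 -0.11838152  0.19727371] [-3.14158813e+00 -1.82163341e-05  2.81874685e+00] [ 0.28757386 -0.4630738   0.00920245] 0.01546582796137625 307.23462484952114 -0.024750938842948485
[array([324.9, 259.8]), array([324.9, 242.9]), array([324.9, 226.8]), array([324.9, 223.3])]
gate_hole [ 0.4706 -0.1179  0.0381] 0.67 [326. 183.]
lug_hole [ 0.4687 -0.1192  0.0254] 0.81 [324. 179.]
handle [ 0.5665 -0.1056  0.1218] 0.82 [376. 309.]
handle [ 5.737e-01 -3.701e-01 -5.000e-04] 0.62 [169. 307.]
```

View pics/w3.png

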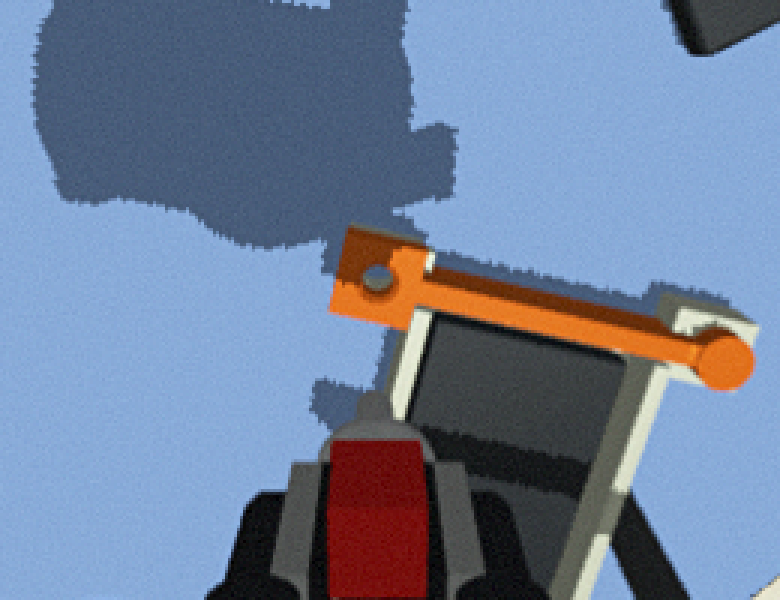

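```bash
python3 -c "
from h import *
import pickle;p=pickle.load(open('w3.pkl','rb'))
h=at_z(p,(326,182.7),.04);print(h)
plan([h[0],h[1],.102],None)
obs=[]
for n in ('scene','side'):
  q=ctrl.read_camera(n)
  for a in ('gate_hole','pin'):
    for r in ctrl.pinpoint(a,q)[:1]: print(n,a,np.round(r['location'],4),r['score'])
"
```

```text
[ 0.46976857 -0.11736318  0.04      ]
pos [ 0.4698 -0.1184  0.1973] rpy [ 3.1416 -0.      2.8188] F [ 0.2 -0.1 -0.1] w 0.0149 t 7.95
slide [0.0003 0.001  0.0953] rot [ 0. -0. -0.]
scene gate_hole [ 0.4667 -0.1191  0.0479] 0.49
scene pin [ 0.4686 -0.1142  0.1498] 0.4
side gate_hole [ 0.4734 -0.1165  0.0395] 0.55
side pin [ 0.4683 -0.1148  0.1549] 0.42
```

Request:
{"api": "apply_moves", "payload": {
  "rows": [
    {"slide":[0.0003,0.001,0.05],"delta_rot":[0,0,0],"fingers":-1},
    {"slide":[0.0003,0.001,0.08],"delta_rot":[0,0,0],"fingers":-1},
    {"slide":[0.0003,0.001,0.095],"delta_rot":[0,0,0],"fingers":-1},
    {"slide":[0.0003,0.001,0.1],"delta_rot":[0,0,0],"fingers":-1},
    {"slide":[0.0003,0.001,0.1],"delta_rot":[0,0,0],"fingers":-1},
    {"slide":[0.0003,0.001,0.1],"delta_rot":[0,0,0],"fingers":-1},
    {"slide":[0.0003,0.001,0.1],"delta_rot":[0,0,0],"fingers":-1},
    {"slide":[0.0003,0.001,0.1],"delta_rot":[0,0,0],"fingers":-1}
  ]
}}

```text
time_s: 9.25
position: [0.47, -0.1174, 0.0977]
orientation: [-3.141, 0.001, 2.819]
force: [0.4, 0.4, -0.6]
gripper_width: 0.0154
```

```bash
python3 -c "
from h import *
p=ctrl.read_camera('wrist')
c=p['pixels'][170:270,255:395];a=cv2.resize(c,None,fx=4,fy=4,interpolation=cv2.INTER_CUBIC)
s=ctrl.read_state();print(s['time_s'],s['position'],s['orientation'],s['force'],s['gripper_width'])
print([np.round(proj(p,s['position']+[0,0,d]),1) for d in (0,-.02,-.044,-.05)])
for r in ctrl.pinpoint('gate_hole',p)[:1]: print(r['location'])
q={}
for n in ('scene','side'):
  w=ctrl.read_camera(n);q[n]=w; u=np.round(proj(w,[.4698,-.1174,.05])).astype(int);print(n,u)
  k=w['pixels'][u[1]-25:u[1]+25,u[0]-25:u[0]+25];q[n+'k']=cv2.resize(k,(200,200),interpolation=cv2.INTER_CUBIC)
o=np.zeros((400,780,3),np.uint8);o[:,:560]=a;o[:200,570:770]=q['scenek'];o[200:,570:770]=q['sidek'];cv2.imwrite('pics/w4.png',o)
import pickle;pickle.dump({k:(v if k!='pixels' else 0) for k,v in p.items()},open('w4.pkl','wb'))
"
```

```text
9.3 [ 0.4699577  -0.11739143  0.09758239] [-3.14148392e+00  5.30528865e-04  2.81882984e+00] [ 0.11149069 -0.18875249  0.59210239] 0.015512630632069703
[array([324.9, 259.5]), array([324.9, 242.6]), array([324.9, 226.5]), array([325., 223.])]
[0.4695, -0.1196, 0.0432]
scene [292 194]
side [339 174]
```

View pics/w4.png

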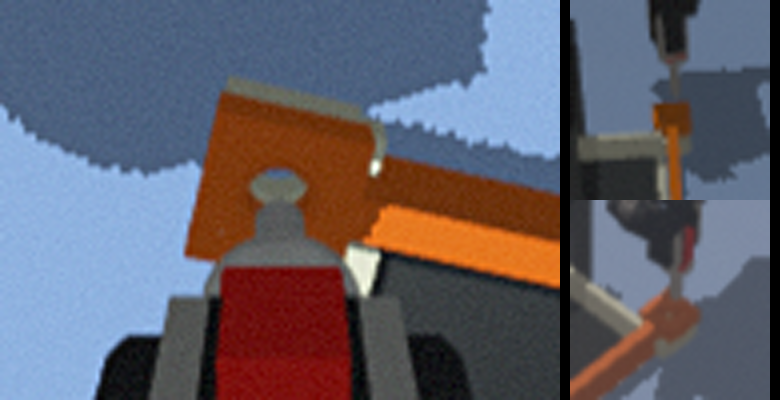

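```bash
python3 -c "
from h import *
import pickle;p=pickle.load(open('w4.pkl','rb'))
for h in ([.46996,-.11739],):
  c=[proj(p,[h[0]+.0055*np.cos(a),h[1]+.0055*np.sin(a),.04]) for a in np.linspace(0,6.28,60)]
  c=(np.array(c)-[255,170])*4;print(c.min(0),c.max(0),c.mean(0))
  for z in (.0535,.0585):
   c=[proj(p,[h[0]+.002*np.cos(a),h[1]+.002*np.sin(a),z]) for a in np.linspace(0,6.28,60)]
   c=(np.array(c)-[255,170])*4;print('tip',c.min(0),c.max(0))
"
```

```text
[248.24840701 165.93404796] [311.52021692 224.94598662] [280.04684584 195.9892903 ]
tip [267.57107203 214.41668173] [292.04701842 237.05921797]
tip [267.24350784 226.33091719] [292.31290137 249.44453876]
```

```bash
python3 -c "
from h import *
import pickle;p=pickle.load(open('w4.pkl','rb'))
T=np.array([.46996,-.11739,.09758]);y=2.8188;tx=np.array([np.cos(y),np.sin(y),0])
def circ(c,r,z):
  q=(np.array([proj(p,[c[0]+r*np.cos(a),c[1]+r*np.sin(a),z]) for a in np.linspace(0,6.28,90)])-[255,170])*4
  return np.round([*q.min(0),*q.max(0)])
for d in (0,.0015,.003):
 for h in (.043,.047,.051):
  c=T+d*tx;z=T[2]-h
  print(d,h,'rod34',circ(c,.004,z+.033)[:3:2],'tip2',circ(c,.002,z)[1],'rod4@6mm',circ(c,.004,z+.006),'collar37',circ(c,.011,z+.037),'collar34',circ(c,.011,z+.034)[1],'headtop',[np.round((np.array(proj(p,c+tx*.008+[0,0,-h+.063]))-[255,170])*4)[1],np.round((np.array(proj(p,c+tx*.008+[0,0,-h+.037]))-[255,170])*4)[1]])
"
```

```text
0 0.043 rod34 [250. 309.] tip2 217.0 rod4@6mm [254. 220. 305. 266.] collar37 [197. 261. 362. 408.] collar34 251.0 headtop [np.float64(382.0), np.float64(282.0)]
0 0.047 rod34 [251. 308.] tip2 208.0 rod4@6mm [255. 210. 305. 256.] collar37 [199. 248. 360. 393.] collar34 239.0 headtop [np.float64(364.0), np.float64(269.0)]
0 0.051 rod34 [252. 308.] tip2 199.0 rod4@6mm [255. 201. 304. 246.] collar37 [201. 237. 358. 378.] collar34 228.0 headtop [np.float64(347.0), np.float64(257.0)]
0.0015 0.043 rod34 [250. 309.] tip2 208.0 rod4@6mm [254. 211. 305. 258.] collar37 [197. 250. 362. 398.] collar34 241.0 headtop [np.float64(370.0), np.float64(271.0)]
0.0015 0.047 rod34 [251. 308.] tip2 199.0 rod4@6mm [255. 201. 305. 247.] collar37 [199. 238. 360. 383.] collar34 229.0 headtop [np.float64(352.0), np.float64(259.0)]
0.0015 0.051 rod34 [252. 308.] tip2 190.0 rod4@6mm [255. 192. 304. 238.] collar37 [201. 226. 358. 369.] collar34 218.0 headtop [np.float64(336.0), np.float64(247.0)]
0.003 0.043 rod34 [250. 309.] tip2 200.0 rod4@6mm [254. 202. 305. 249.] collar37 [197. 240. 362. 389.] collar34 231.0 headtop [np.float64(358.0), np.float64(261.0)]
0.003 0.047 rod34 [251. 308.] tip2 191.0 rod4@6mm [255. 193. 305. 239.] collar37 [199. 228. 360. 374.] collar34 219.0 headtop [np.float64(341.0), np.float64(248.0)]
0.003 0.051 rod34 [252. 308.] tip2 182.0 rod4@6mm [255. 184. 304. 229.] collar37 [201. 216. 359. 360.] collar34 208.0 headtop [np.float64(324.0), np.float64(237.0)]
```

Request:
{"api": "apply_moves", "payload": {
  "rows": [
    {"slide":[-0.0005,0,0.004],"delta_rot":[0,0,0],"fingers":-1},
    {"slide":[-0.0005,0,0.008],"delta_rot":[0,0,0],"fingers":-1},
    {"slide":[-0.0005,0,0.012],"delta_rot":[0,0,0],"fingers":-1},
    {"slide":[-0.0005,0,0.015],"delta_rot":[0,0,0],"fingers":-1},
    {"slide":[-0.0005,0,0.018],"delta_rot":[0,0,0],"fingers":-1},
    {"slide":[-0.0005,0,0.02],"delta_rot":[0,0,0],"fingers":-1},
    {"slide":[-0.0005,0,0.02],"delta_rot":[0,0,0],"fingers":-1},
    {"slide":[-0.0005,0,0.02],"delta_rot":[0,0,0],"fingers":-1}
  ]
}}

```text
time_s: 10.45
position: [0.4703, -0.1174, 0.0772]
orientation: [3.142, -0.0, 2.819]
force: [1.9, -0.7, -0.8]
gripper_width: 0.0155
```

Request:
{"api": "apply_moves", "payload": {
  "rows": [
    {"slide":[-0.001,-0.0002,0],"delta_rot":[0,0,0],"fingers":-1},
    {"slide":[-0.001,-0.0002,0.003],"delta_rot":[0,0,0],"fingers":-1},
    {"slide":[-0.001,-0.0002,0.006],"delta_rot":[0,0,0],"fingers":-1},
    {"slide":[-0.001,-0.0002,0.009],"delta_rot":[0,0,0],"fingers":-1},
    {"slide":[-0.001,-0.0002,0.012],"delta_rot":[0,0,0],"fingers":-1},
    {"slide":[-0.001,-0.0002,0.014],"delta_rot":[0,0,0],"fingers":-1},
    {"slide":[-0.001,-0.0002,0.014],"delta_rot":[0,0,0],"fingers":-1},
    {"slide":[-0.001,-0.0002,0.014],"delta_rot":[0,0,0],"fingers":-1}
  ]
}}

```text
time_s: 11.45
position: [0.4713, -0.118, 0.0633]
orientation: [3.141, 0.001, 2.819]
force: [3.1, 0.2, -0.9]
gripper_width: 0.0153
```

Request:
{"api": "apply_moves", "payload": {
  "rows": [
    {"slide":[-0.0008,0.0002,0],"delta_rot":[0,0,0],"fingers":-1},
    {"slide":[-0.0008,0.0002,0.003],"delta_rot":[0,0,0],"fingers":-1},
    {"slide":[-0.0008,0.0002,0.005],"delta_rot":[0,0,0],"fingers":-1},
    {"slide":[-0.0008,0.0002,0.007],"delta_rot":[0,0,0],"fingers":-1},
    {"slide":[-0.0008,0.0002,0.009],"delta_rot":[0,0,0],"fingers":-1},
    {"slide":[-0.0008,0.0002,0.0105],"delta_rot":[0,0,0],"fingers":-1},
    {"slide":[-0.0008,0.0002,0.0105],"delta_rot":[0,0,0],"fingers":-1},
    {"slide":[-0.0008,0.0002,0.0105],"delta_rot":[0,0,0],"fingers":-1}
  ]
}}

```text
time_s: 12.45
position: [0.4718, -0.118, 0.0526]
orientation: [3.142, -0.0, 2.819]
force: [0.6, -0.1, -1.8]
gripper_width: 0.0152
```

```bash
cat > ck.py <<'E'
from h import *
import sys
p=ctrl.read_camera('wrist')
s=ctrl.read_state();print(s['time_s'],s['position'],s['orientation'],s['force'],s['gripper_width'])
a=cv2.resize(p['pixels'][150:290,240:420],None,fx=3,fy=3,interpolation=cv2.INTER_CUBIC)
o=np.zeros((420,800,3),np.uint8);o[:,:540]=a
for i,n in enumerate(('scene','side')):
  w=ctrl.read_camera(n); u=np.round(proj(w,[.4713,-.118,.045])).astype(int)
  o[i*210:i*210+205,550:755]=cv2.resize(w['pixels'][u[1]-20:u[1]+21,u[0]-20:u[0]+21],(205,205),interpolation=cv2.INTER_CUBIC)
cv2.imwrite(sys.argv[1],o)
E
python3 ck.py pics/w5.png
```

```text
12.5 [ 0.47180298 -0.11795806  0.05255703] [ 3.14156080e+00 -3.39750753e-04  2.81880261e+00] [ 2.66512986 -1.53226555 -0.6681344 ] 0.015491746574179085
```

View pics/w5.png

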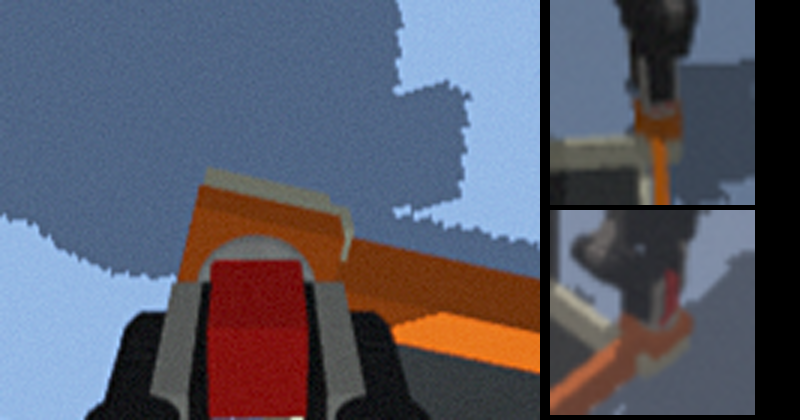

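Request:
{"api": "apply_moves", "payload": {
  "rows": [
    {"slide":[0,0,0.001],"delta_rot":[0,0,0],"fingers":-1},
    {"slide":[0,0,0.002],"delta_rot":[0,0,0],"fingers":-1},
    {"slide":[0,0,0.003],"delta_rot":[0,0,0],"fingers":-1},
    {"slide":[0,0,0.004],"delta_rot":[0,0,0],"fingers":-1},
    {"slide":[0,0,0.004],"delta_rot":[0,0,0],"fingers":-1},
    {"slide":[0,0,0.004],"delta_rot":[0,0,0],"fingers":-1},
    {"slide":[0,0,0.004],"delta_rot":[0,0,0],"fingers":-1},
    {"slide":[0,0,0.004],"delta_rot":[0,0,0],"fingers":-1}
  ]
}}

```text
time_s: 13.6
position: [0.4722, -0.1182, 0.0494]
orientation: [-3.141, -0.0, 2.819]
force: [-1.8, 0.5, 6.5]
gripper_width: 0.0152
```

Request:
{"api": "apply_moves", "payload": {
  "rows": [
    {"slide":[0,0,0],"delta_rot":[0,0,0],"fingers":-0.4},
    {"slide":[0,0,-0.001],"delta_rot":[0,0,0],"fingers":0},
    {"slide":[0,0,-0.001],"delta_rot":[0,0,0],"fingers":0},
    {"slide":[0,0,-0.001],"delta_rot":[0,0,0],"fingers":0},
    {"slide":[0,0,-0.02],"delta_rot":[0,0,0],"fingers":0},
    {"slide":[0,0,-0.06],"delta_rot":[0,0,0],"fingers":0},
    {"slide":[0,0,-0.11],"delta_rot":[0,0,0],"fingers":0},
    {"slide":[0,0,-0.15],"delta_rot":[0,0,0],"fingers":0}
  ]
}}

```text
time_s: 14.6
position: [0.4722, -0.1181, 0.2008]
orientation: [-3.141, 0.001, 2.819]
force: [1.0, -0.0, -0.2]
gripper_width: 0.0427
```

```bash
cat > ck2.py <<'E'
from h import *
import sys
p=ctrl.read_camera('wrist')
s=ctrl.read_state();print(s['time_s'],s['position'],s['orientation'],s['force'],s['gripper_width'])
for q in ['gate_hole','pin','handle','carrier','slab']:
  for r in ctrl.pinpoint(q,p)[:1]: print(q,np.round(r['location'],4),r['score'],np.round(proj(p,r['location'])))
o=np.zeros((600,800,3),np.uint8);o[:400,:640]=p['pixels']
for i,n in enumerate(('scene','side')):
  w=ctrl.read_camera(n); u=np.round(proj(w,[.54,-.11,.06])).astype(int)
  for q in ['handle','gate_hole','pin','carrier']:
    for r in ctrl.pinpoint(q,w)[:1]: print(n,q,np.round(r['location'],4),r['score'])
  o[400:600,i*320:i*320+300]=cv2.resize(w['pixels'][u[1]-45:u[1]+45,u[0]-67:u[0]+68],(300,200),interpolation=cv2.INTER_CUBIC)
cv2.imwrite(sys.argv[1],o)
import pickle;pickle.dump({k:(v if k!='pixels' else 0) for k,v in p.items()},open('w6.pkl','wb'))
E
python3 ck2.py pics/w6.png
```

```text
14.65 [ 0.47499419 -0.11944216  0.20650451] [-3.1399494   0.0106779   2.81910982] [ 2.42396704 -0.67457092  4.63043083] 0.04274537448198418
gate_hole [ 0.4705 -0.119   0.0409] 0.6 [324. 181.]
pin [ 0.4736 -0.1175  0.0036] 0.97 [326. 175.]
handle [ 0.5676 -0.1014  0.1218] 0.61 [379. 303.]
slab [ 0.352   0.0471 -0.0014] 0.88 [445.   9.]
scene handle [ 0.5625 -0.1036  0.1193] 0.58
scene gate_hole [ 0.4675 -0.1167  0.0446] 0.64
scene pin [ 0.4725 -0.1161  0.0005] 0.41
scene carrier [ 0.5649 -0.1056  0.0007] 0.89
side handle [ 0.5647 -0.101   0.1217] 0.79
side gate_hole [ 0.4672 -0.1169  0.0403] 0.84
side pin [ 0.4687 -0.115   0.0032] 0.58
side carrier [ 0.5618 -0.1043  0.0024] 0.94
```

View pics/w6.png

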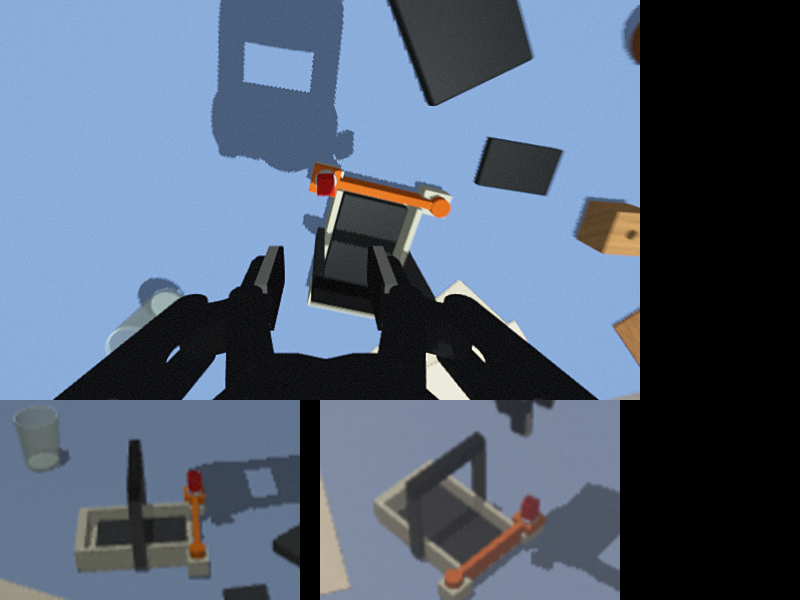

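Request:
{"api": "apply_moves", "payload": {
  "rows": [
    {"slide":[-0.0834,0.0437,0],"delta_rot":[0,0,1.807],"fingers":0},
    {"slide":[-0.0834,0.0437,0],"delta_rot":[0,0,1.807],"fingers":0},
    {"slide":[-0.0834,0.0437,0],"delta_rot":[0,0,1.807],"fingers":0},
    {"slide":[-0.0834,0.0437,0],"delta_rot":[0,0,1.807],"fingers":0},
    {"slide":[-0.0834,0.0437,0],"delta_rot":[0,0,1.807],"fingers":0},
    {"slide":[-0.0834,0.0437,0],"delta_rot":[0,0,1.807],"fingers":0},
    {"slide":[-0.0834,0.0437,0],"delta_rot":[0,0,1.807],"fingers":0},
    {"slide":[-0.0834,0.0437,0],"delta_rot":[0,0,1.807],"fingers":0}
  ]
}}

```text
time_s: 16.4
position: [0.5649, -0.1031, 0.1987]
orientation: [-3.141, 0.0, 1.313]
force: [0.8, 1.2, -0.3]
gripper_width: 0.0429
```

```bash
python3 -c "
from h import *
plan([.565,-.103,.2],1.012)"
```

```text
pos [ 0.5649 -0.1031  0.1987] rpy [-3.1415  0.      1.3126] F [ 0.8  1.2 -0.3] w 0.0429 t 16.4
slide [ 0.0001  0.     -0.0013] rot [-1.000e-04  0.000e+00  3.006e-01]
```

Request:
{"api": "apply_moves", "payload": {
  "rows": [
    {"slide":[0,0,0],"delta_rot":[0,0,0.15],"fingers":0},
    {"slide":[0,0,0],"delta_rot":[0,0,0.3],"fingers":0},
    {"slide":[0,0,0],"delta_rot":[0,0,0.3],"fingers":0},
    {"slide":[0,0,0],"delta_rot":[0,0,0.3],"fingers":0},
    {"slide":[0,0,0],"delta_rot":[0,0,0.3],"fingers":0},
    {"slide":[0,0,0],"delta_rot":[0,0,0.3],"fingers":0},
    {"slide":[0,0,0],"delta_rot":[0,0,0.3],"fingers":0},
    {"slide":[0,0,0],"delta_rot":[0,0,0.3],"fingers":0}
  ]
}}

```text
time_s: 17.4
position: [0.5649, -0.1031, 0.1988]
orientation: [3.142, 0.0, 1.019]
force: [0.3, 0.1, 1.0]
gripper_width: 0.0425
```

```bash
python3 -c "
from h import *
import pickle
p=ctrl.read_camera('wrist')
pickle.dump({k:(v if k!='pixels' else 0) for k,v in p.items()},open('w7.pkl','wb'))
s=ctrl.read_state();print(s['time_s'],s['position'],s['orientation'],s['force'],s['gripper_width'])
for q in ['gate_hole','handle','carrier','slab','pin']:
  for r in ctrl.pinpoint(q,p)[:1]: print(q,np.round(r['location'],4),r['score'],np.round(proj(p,r['location'])))
cv2.imwrite('pics/w7.png',cv2.resize(p['pixels'][60:360,140:540],None,fx=2,fy=2))
"
```

```text
17.45 [ 0.56494203 -0.10307043  0.19876497] [-3.14158006e+00 -1.61585906e-06  1.01888751e+00] [-0.02099738 -0.01307319  0.47713183] 0.042360854050777164
gate_hole [ 0.4694 -0.1199  0.0415] 0.62 [258. 242.]
handle [ 0.5682 -0.1021  0.1221] 0.72 [328. 208.]
carrier [ 0.568  -0.0997  0.0024] 0.93 [326. 171.]
slab [0.3476 0.0495 0.0011] 0.96 [ 91. 161.]
pin [ 0.4736 -0.1179  0.0008] 0.76 [267. 224.]
```

View pics/w7.png

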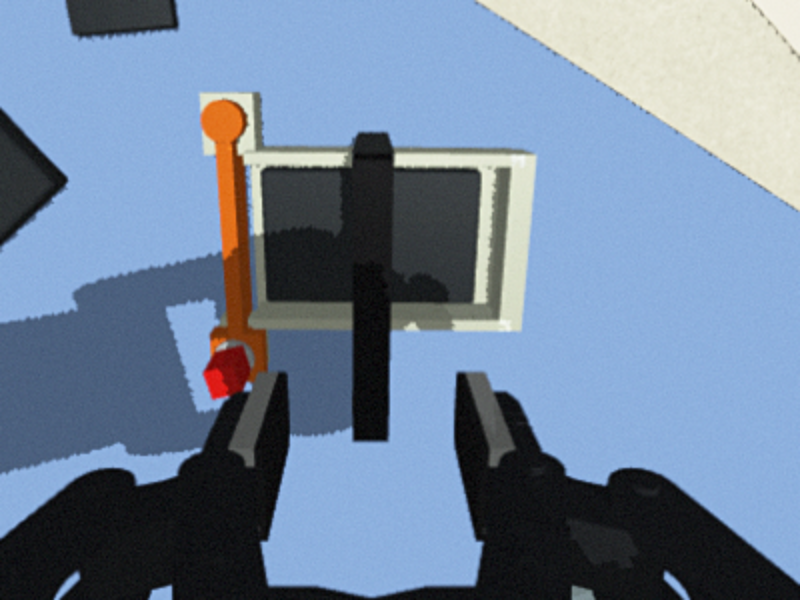

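```bash
python3 -c "
from h import *
import pickle;p=pickle.load(open('w7.pkl','rb'))
f=lambda x,y,z=.13: at_z(p,(140+x/2,60+y/2),z)
a=f(371,440);b=f(373,156);print(a,b,(a+b)/2,np.linalg.norm(a-b),'bar dir',np.arctan2(*(b-a)[1::-1]))
L=[f(353,440),f(353,160)];R=[f(388,440),f(391,160)]
for e in (L,R): print(np.arctan2(*(e[1]-e[0])[1::-1]))
"
```

```text
[ 0.53640773 -0.14998089  0.13      ] [ 0.59476806 -0.05653793  0.13      ] [ 0.5655879  -0.10325941  0.13      ] 0.1101703927476166 bar dir 1.012516575658763
1.009628031641347
1.0178413394687047
```

Request:
{"api": "apply_moves", "payload": {
  "rows": [
    {"slide":[0,0.0006,0.03],"delta_rot":[0,0,0.006],"fingers":0},
    {"slide":[0,0.0006,0.06],"delta_rot":[0,0,0.006],"fingers":0},
    {"slide":[0,0.0006,0.085],"delta_rot":[0,0,0.006],"fingers":0},
    {"slide":[0,0.0006,0.098],"delta_rot":[0,0,0.006],"fingers":0},
    {"slide":[0,0.0006,0.098],"delta_rot":[0,0,0.006],"fingers":0},
    {"slide":[0,0.0006,0.098],"delta_rot":[0,0,0.006],"fingers":-0.4},
    {"slide":[0,0.0006,0.098],"delta_rot":[0,0,0.006],"fingers":-0.6},
    {"slide":[0,0.0006,0.098],"delta_rot":[0,0,0.006],"fingers":-0.7}
  ],
  "newtons": 40
}}

```text
time_s: 18.7
position: [0.5652, -0.103, 0.1017]
orientation: [-3.14, -0.0, 1.013]
force: [-4.0, 2.5, 4.3]
gripper_width: 0.0133
```

Request:
{"api": "apply_moves", "payload": {
  "rows": [
    {"slide":[0,0,0],"delta_rot":[0,0,0],"fingers":-0.8},
    {"slide":[0,0,0],"delta_rot":[0,0,0],"fingers":-1},
    {"slide":[0,0,0],"delta_rot":[0,0,0],"fingers":-1},
    {"slide":[0,0,0],"delta_rot":[0,0,0],"fingers":-1},
    {"slide":[0,0,0],"delta_rot":[0,0,0],"fingers":-1},
    {"slide":[0,0,0],"delta_rot":[0,0,0],"fingers":-1},
    {"slide":[0,0,0],"delta_rot":[0,0,0],"fingers":-1},
    {"slide":[0,0,0],"delta_rot":[0,0,0],"fingers":-1}
  ],
  "newtons": 90
}}

```text
time_s: 19.7
position: [0.5652, -0.103, 0.1018]
orientation: [-3.14, 0.0, 1.013]
force: [-4.8, 2.4, 4.1]
gripper_width: 0.0127
```

Request:
{"api": "apply_moves", "payload": {
  "rows": [
    {"slide":[0,-0.001,0],"delta_rot":[0,0,0],"fingers":-1},
    {"slide":[0,-0.001,-0.001],"delta_rot":[0,0,0],"fingers":-1},
    {"slide":[0,-0.001,-0.003],"delta_rot":[0,0,0],"fingers":-1},
    {"slide":[0,-0.001,-0.006],"delta_rot":[0,0,0],"fingers":-1},
    {"slide":[0,-0.001,-0.01],"delta_rot":[0,0,0],"fingers":-1},
    {"slide":[0,-0.001,-0.014],"delta_rot":[0,0,0],"fingers":-1},
    {"slide":[0,-0.001,-0.018],"delta_rot":[0,0,0],"fingers":-1},
    {"slide":[0,-0.001,-0.02],"delta_rot":[0,0,0],"fingers":-1}
  ]
}}

```text
time_s: 20.7
position: [0.5648, -0.1029, 0.1213]
orientation: [3.141, -0.0, 1.013]
force: [-0.5, 0.4, -8.2]
gripper_width: 0.0123
```

```bash
cat > ck3.py <<'E'
from h import *
import sys
s=ctrl.read_state();print(s['time_s'],s['position'],s['orientation'],s['force'],s['torque'],s['gripper_width'])
o=np.zeros((400,800,3),np.uint8)
for i,n in enumerate(('scene','side')):
  w=ctrl.read_camera(n); u=np.round(proj(w,[.55,-.11,.08+float(sys.argv[2])])).astype(int)
  for q in ['handle','gate_hole','lug_hole','pin','carrier','slab']:
    for r in ctrl.pinpoint(q,w)[:1]: print(n,q,np.round(r['location'],4),round(r['score'],2))
  o[:,i*400:i*400+400]=cv2.resize(w['pixels'][u[1]-50:u[1]+50,u[0]-50:u[0]+50],(400,400),interpolation=cv2.INTER_CUBIC)
cv2.imwrite(sys.argv[1],o)
E
python3 ck3.py pics/l1.png .02
```

```text
20.7 [ 0.56480684 -0.10293477  0.12126946] [ 3.14091871e+00 -1.10548712e-04  1.01277236e+00] [-0.45787523  0.40903247 -8.21580131] [ 0.05708334 -0.06112467 -0.04047041] 0.012327530898868603
scene handle [ 0.5614 -0.1038  0.1402] 0.79
scene gate_hole [ 0.4698 -0.1195  0.0648] 0.44
scene lug_hole [ 0.4734 -0.1204  0.0465] 0.67
scene pin [ 0.4728 -0.1156  0.0226] 0.53
scene carrier [ 0.5674 -0.1028  0.0187] 0.67
scene slab [ 0.5358  0.0837 -0.0036] 0.97
side handle [ 0.5657 -0.0956  0.1367] 0.7
side gate_hole [ 0.4712 -0.1167  0.0585] 0.8
side lug_hole [ 0.4674 -0.1205  0.0444] 0.67
side pin [ 0.4682 -0.1166  0.023 ] 0.58
side carrier [ 0.5587 -0.1039  0.0216] 0.86
side slab [ 0.5314  0.0869 -0.0028] 0.75
```

View pics/l1.png

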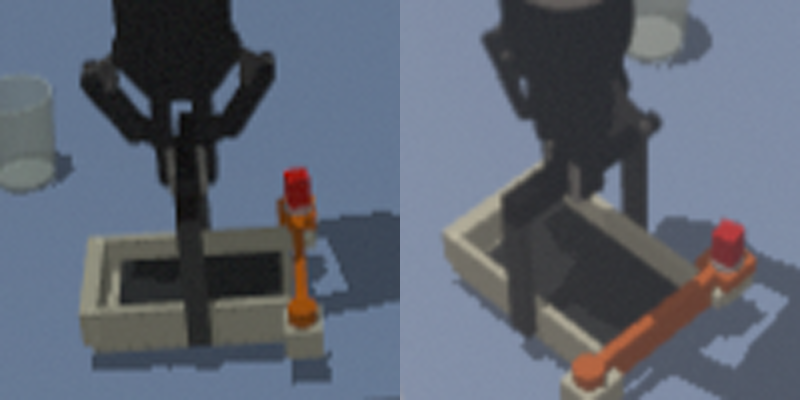

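Request:
{"api": "apply_moves", "payload": {
  "rows": [
    {"slide":[0,0,-0.004],"delta_rot":[0,0,0],"fingers":-1},
    {"slide":[0,0,-0.012],"delta_rot":[0,0,0],"fingers":-1},
    {"slide":[0,0,-0.024],"delta_rot":[0,0,0],"fingers":-1},
    {"slide":[0,0,-0.038],"delta_rot":[0,0,0],"fingers":-1},
    {"slide":[0,0,-0.052],"delta_rot":[0,0,0],"fingers":-1},
    {"slide":[0,0,-0.066],"delta_rot":[0,0,0],"fingers":-1},
    {"slide":[0,0,-0.076],"delta_rot":[0,0,0],"fingers":-1},
    {"slide":[0,0,-0.081],"delta_rot":[0,0,0],"fingers":-1}
  ]
}}

```text
time_s: 22.4
position: [0.5648, -0.1029, 0.2027]
orientation: [3.141, -0.0, 1.013]
force: [-0.6, -0.2, -8.1]
gripper_width: 0.0127
```

Request:
{"api": "apply_moves", "payload": {
  "rows": [
    {"slide":[0,0,0],"delta_rot":[0,0,0],"fingers":-1},
    {"slide":[0,0,0],"delta_rot":[0,0,0],"fingers":-1},
    {"slide":[0,0,0],"delta_rot":[0,0,0],"fingers":-1},
    {"slide":[0,0,0],"delta_rot":[0,0,0],"fingers":-1},
    {"slide":[0,0,0],"delta_rot":[0,0,0],"fingers":-1},
    {"slide":[0,0,0],"delta_rot":[0,0,0],"fingers":-1},
    {"slide":[0,0,0],"delta_rot":[0,0,0],"fingers":-1},
    {"slide":[0,0,0],"delta_rot":[0,0,0],"fingers":-1}
  ]
}}

```text
time_s: 23.4
position: [0.5646, -0.1029, 0.2018]
orientation: [3.142, -0.0, 1.013]
force: [0.3, 0.6, -7.5]
gripper_width: 0.0127
```

```bash
python3 ck3.py pics/l2.png .1
```

```text
23.4 [ 0.56462278 -0.10285013  0.20178879] [ 3.14156035e+00 -6.23467198e-06  1.01280863e+00] [ 0.29064762  0.59578827 -7.46215292] [-0.03187118 -0.02123946 -0.05286949] 0.012700285564611639
scene handle [ 0.5639 -0.1038  0.2203] 0.75
scene gate_hole [ 0.4685 -0.1174  0.1447] 0.56
scene lug_hole [ 0.4729 -0.1186  0.1261] 0.6
scene pin [ 0.4715 -0.1136  0.103 ] 0.49
scene carrier [ 0.564  -0.1038  0.0997] 0.62
scene slab [ 5.319e-01  8.650e-02 -5.000e-04] 0.92
side handle [ 0.5646 -0.0986  0.2204] 0.89
side gate_hole [ 0.4695 -0.1151  0.1399] 0.97
side lug_hole [ 0.4677 -0.1191  0.1259] 0.64
side pin [ 0.4676 -0.1172  0.1041] 0.58
side carrier [ 0.5595 -0.1031  0.1048] 0.83
side slab [ 0.5625 -0.1012  0.1077] 0.95
```

View pics/l2.png

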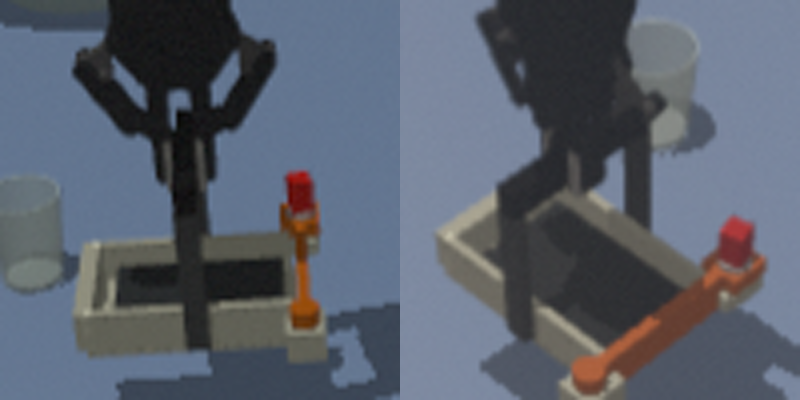

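```bash
python3 -c "
from h import *
print(ctrl.finish_job())"
```

```text
the job is handed in; nothing more can be done
None
```

The lock pin is in the carrier's gate and lug, and the arm is holding the carrier level about 10 cm above the bench. I handed the job in at about 23.4 s of the 54 s allowed.

- **Pin:** I took it from the smaller wooden block and pushed it down through the orange gate and white lug. It stopped at 6.5 N at almost the same tool height as when I gripped it in the block (49.4 mm against 49.8 mm). After I let go, it stood with its collar on the orange plate.
- **Carrier:** I gripped the handle at its middle with 90 N and lifted straight up. The wrist reads about 8 N of load.
- **Level:** The detectors put the underside at 0.100 and 0.105 m, the lug hole at 0.126 m (where a level tray would put it) and the handle at 0.220 m. The tool is vertical to within 0.001 rad.
- **Slate:** It lies in the tray in both camera views. In the scene camera the slab detector reported only the look-alike on the bench; the side camera found the right one in the tray.
- **Other objects:** No move went near the bottle, beaker or blue tray, but I did not measure their positions again at the end.

The detectors disagreed by up to 5 mm here and there, for example on the handle's y. Early in the insertion the pin met up to 3 N of sideways force, which I eased with two shifts of about 1 mm.

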